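# Load the barrel tumbler and switch its isolator on

## Task

First, with the power still off, take the black barrel from its wooden rest and lay it gently lengthwise on the two rollers of the tumbler, between the end plates. Then switch the power isolator on: push its bar handle in, turn it clockwise out of OFF, and feel for the ON detent, where the sprung handle pops fully back out and locks; let go of it there. Leave the bench block, the pliers and the file alone.

Things in the scene. Friction and masses are not known exactly. Their poses are not given: they have to be found in the camera images.
- barrel: Black rubber tumbling barrel: a cylinder 56 mm in diameter, 118 mm long, with two thin steel bands and, on its +y end, a steel cap and small brass nut (12 mm more). About 0.45 kg. Origin at the cylinder's centre; y runs along its axis (it may have rolled about y). It lies level on the wooden rest, axis 45 mm above the bench.
- rest: Wooden rest fixed to the bench, base 90 x 150 mm and 8 mm thick, with two round rails along its y axis (top 22 mm above the bench, 52 mm apart over their outsides) that carry the barrel. Origin at the centre of the underside.
- tumbler: Tumbler base fixed to the bench: grey box 130 (x) by 200 (y) mm, 35 high, carrying two dark rollers along y (16 mm in diameter, axes 36 mm apart and 52 mm above the bench) between two steel end plates 75 mm wide and 67 mm high, inner faces 164 mm apart. Origin at the centre of the underside.
- bed (a point): On the tumbler: where the barrel's centre comes to be when it lies on both rollers, midway between the end plates, 83 mm above the bench. Axes as the tumbler: y along the rollers.
- switchbox: Power isolator fixed to the bench: grey steel enclosure 130 x 130 mm, 80 mm high, with a round steel plate (100 mm in diameter, 6 mm thick) on top and the handle in its middle. Origin at the centre of the underside, on the handle's axis.
- handle_grip (a point): On the isolator's handle: a level black bar, 18 mm wide, 40 mm tall, 95 mm long, pivoted at its middle about the vertical. The point is on the pivot axis, 14 mm below the bar's top and 26 above its underside, and moves with the handle; handle out, it is 125 mm above the bench and the underside 13 mm above the steel plate. x runs along the bar; its pointed end is -x, at OFF to the box's -x side.
- handle_turn (a joint): Handle angle: 0 at OFF, growing clockwise seen from above, to a dead stop at 2.7 rad. A pin locks it, with 0.07 rad play each way, in two detents: OFF at 0, and ON. ON is unmarked and differs from box to box: somewhere from 1.3 to 2.0 rad, to be found by feel. It turns only while pushed in 8 mm or more.
- handle_press (a joint): How far the handle is pushed in (down): 0 (out, in a detent) to 0.011 m (bottom). A spring pushes it out, 9 N at the top, 16 N at the bottom. Let go between detents, it rides against a hidden ring at about 0.007 and stays at that angle; over a detent it pops out to 0.
- bench_block: Bystander: square steel block 90 x 90 x 22 mm. Origin at the centre of its underside.
- pliers: Bystander: pliers lying flat, 140 mm long, 11 mm thick, jaws to +x. Origin at the pivot's underside.
- file: Bystander: flat file lying on the bench, 190 mm long, wooden handle to -x. Origin under the root of the blade.
Not all that is in view belongs to the job. There is more than one size of the barrel; the one meant has the size given above. Leave any blue look-alike of the switchbox alone.

How it is judged:
By the outcome, as a careful person would: the job done as asked, in the order asked, and still so for the second after the job is handed in, with the robot touching nothing.
It also fails if it takes over 64 s, if anything falls off the work surface, if the arm or the gripper's body presses on something with over 40 N, if the wrist force passes 120 N, or if a joint passes its speed limit or range.

## Robot

A 7-joint arm with a two-finger parallel gripper is mounted at the origin on the work surface. World frame = base frame: x ahead of the robot, y to its left, z up, the work surface at z = 0. Lengths are in m, angles in rad, forces in N, time in s.
With the tool pointing down it reaches from about 0.375 to 0.925 m from the base axis. Payload 3.1 kg.
Tool frame: the origin (TCP) lies between the finger pads; the fingertips stand 19 mm ahead of it and the grasp point (between the pads) is the TCP; z points along the fingers, y is the line along which they close (so a half turn about z gives the same grasp; the last joint's range is limited). The gripper opens to 85 mm and grips with 20 to 120 N. Pads are 22 mm wide; open, the fingers measure 114 mm over their backs; the gripper's body (76 mm by 85 mm) begins 54 mm behind the grasp point. The pads swing forward as they close: fully open they stand 13 mm farther back than shut.
Start: joints at [1.022, 0.383, 0.044, 1.598, -0.018, 1.161, -0.05], TCP at [0.283, -0.585, 0.25] pointing down, gripper open.
Joint ranges: [-2.61, 2.61], [-0.41, 2.15], [-1.48, 1.57], [0, 2.5], [-1.57, 4.71], [0.05, 1.97], [-2.85, 2.85]. Speed limits (rad/s): [2.79, 2.79, 3.14, 3.14, 3.14, 3.14, 3.14].

## Interface

Orientations are given as a unit quaternion [x, y, z, w].
In Python, from bench import move_ptp, movel, move_j, move_gripper, pause, inverse_kinematics, read_camera, camera_params, MotionError, sign_off, look_for, tip_of, read_time_s, read_qpos, read_joint_vel, read_effort, read_eef_pos, read_tcp_rot, read_ft_force, read_ft_torque, read_finger_gap, read_grasp_force gives the robot as it stands. Calls block until the motion is done:
- move_ptp(position, orientation): joint-space move of the TCP to a pose.
- movel(position, orientation=None, speed=0.15): straight line of the TCP; orientation=None keeps the orientation; speed is the mean speed in m/s.
- move_j(angles): joint-space move.
- move_gripper(opening, effort=None): finger opening in m; effort is the grip in N (None keeps the last); returns when the fingers have stopped.
- pause(seconds).
- inverse_kinematics(position, orientation): joint angles nearest the present ones, or None.
- read_camera(name): name is "scene" or "top" or "wrist"; returns the picture (420x560x3 uint8, red, green, blue); there is no depth.
- camera_params(name): a dict with "K" (3x3 intrinsics, pixels), "camera_from_world" (4x4, takes a point from world to camera coordinates). Camera axes: x right, y down, z forward; pixel columns grow to the right and rows downward; lengths in m; the calibration is good to about 2 mm. A picture is of the moment at which its call begins: read the wrist's pose just before it. camera_params takes no time and is no camera call; for the wrist camera it gives the pose at the moment of the call.
A pose or a line that the arm cannot do raises MotionError and nothing moves.
- sign_off(): hands the job in; it is judged then, once.
Trained networks look in the newest picture that a camera, given by its name, has taken for a name from the list of things; names that differ only in an ending like _2 or _b are one class to them, and where a whole thing is asked for, a point or a joint stands for the part that bears it (a point fixed in the world has none). Each returns a list of dicts, best first, with "confidence" (0 to 1); they miss things now and then, are a little off and sometimes report something else, mostly with a low value. They report only what shows in the picture. A call takes as long as a camera call. They do not tell look-alikes from the thing itself.
- look_for(camera, name): "at" ([column, row] in pixels, amid what is visible of it).
- tip_of(camera, name): "at" ([column, row] in pixels: a listed point, or the origin of a listed thing).
Readings, each from a call of its own:
- read_time_s(): time.
- read_qpos(): joint angles.
- read_joint_vel(): joint speeds.
- read_effort(): joint torques, N m.
- read_eef_pos(): TCP position.
- read_tcp_rot(): TCP orientation.
- read_ft_force(): force on the tool from outside, world axes, zero at the start.
- read_ft_torque(): the same for the moment, N m.
- read_finger_gap(): finger opening in m.
- read_grasp_force(): force on a finger pad.
Only numpy, scipy, OpenCV 4.12 (cv2) and the standard library are available. Lean on these libraries where they do the work, as an engineer would, in place of code of your own. Each camera call takes 0.05 s, during which the arm holds its last target. There are 200 camera calls.

## Working session

There is one attempt and no reset: what is moved stays moved. The work goes in short steps, each a Python script; the robot and the scene stay as the last script left them, time stands still between calls to the robot, and variables do not carry over. Pictures are saved under pics/ and viewed, at most 10 in all, crops included, and the job is handed in when it is done.

```bash
mkdir -p pics
cat > h.py <<'E'
from bench import *
import numpy as np, cv2
def ray(cam,px,z):
    p=camera_params(cam);K=np.array(p["K"]);T=np.array(p["camera_from_world"])
    R=T[:3,:3];c=-R.T@T[:3,3];d=R.T@np.linalg.inv(K)@np.array([px[0],px[1],1.])
    return c+d*(z-c[2])/d[2]
def proj(cam,P):
    p=camera_params(cam);q=np.array(p["camera_from_world"])@np.r_[P,1];q=np.array(p["K"])@q[:3];return q[:2]/q[2]
def save(im,n): cv2.imwrite("pics/"+n,cv2.cvtColor(im,cv2.COLOR_RGB2BGR))
E
python3 - <<'E'
from h import *
a=read_camera("top");b=read_camera("scene")
save(cv2.resize(a,(800,600)),"top.png");save(b,"scene.png")
z=dict(barrel=.045,rest=0,tumbler=0,bed=.083,switchbox=0,handle_grip=.125,bench_block=0,pliers=0,file=0)
for n in z:
  for d in tip_of("top",n)[:4]: print(n,np.round(d["at"],0),round(d["confidence"],2),ray("top",d["at"],z[n]).round(3))
print(read_time_s(),read_tcp_rot(),camera_params("top")["camera_from_world"])
E
```

```text
barrel [348. 312.] 0.87 [ 0.297 -0.221  0.045]
barrel [368. 237.] 0.8 [ 0.488 -0.281  0.045]
barrel [425. 287.] 0.78 [ 0.355 -0.424  0.045]
rest [365. 242.] 0.66 [ 0.477 -0.282  0.   ]
tumbler [142. 238.] 0.94 [0.503 0.323 0.   ]
bed [131. 236.] 0.66 [0.505 0.323 0.083]
bed [326. 147.] 0.41 [ 0.72  -0.174  0.083]
switchbox [252. 220.] 0.95 [0.544 0.024 0.   ]
switchbox [137. 327.] 0.7 [0.267 0.336 0.   ]
handle_grip [248. 214.] 0.94 [0.548 0.025 0.125]
handle_grip [119. 337.] 0.66 [0.265 0.335 0.125]
bench_block [184. 143.] 0.74 [0.762 0.209 0.   ]
pliers [215. 297.] 0.7 [0.339 0.127 0.   ]
pliers [367. 241.] 0.39 [ 0.478 -0.288  0.   ]
file [322. 147.] 0.68 [ 0.743 -0.175  0.   ]
0.55 [ 9.74697390e-01  2.23528515e-01  1.27365456e-05 -2.25733982e-05] [[-0.02557503 -0.99961257  0.01098339 -0.04744175]
 [-0.99594274  0.02452981 -0.08658149  0.54644352]
 [ 0.08627853 -0.01315315 -0.99618423  1.08104308]
 [ 0.          0.          0.          1.        ]]
```

View pics/top.png

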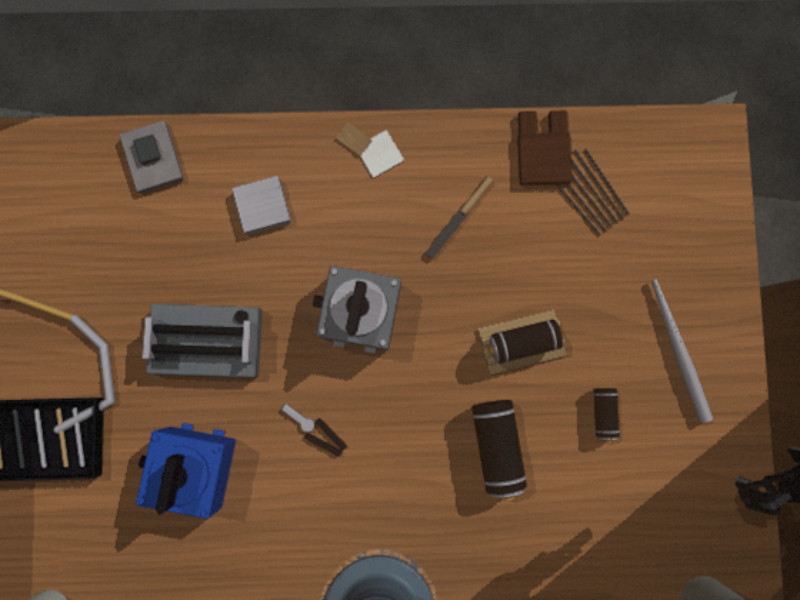

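View pics/scene.png

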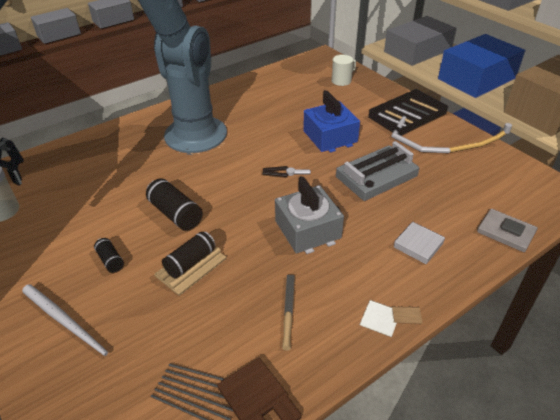

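Three barrels are in view: a small one at (606,413), a large one at (499,448) and the one on the rest at (525,340), which fits because it sits on the wooden rest and is mid-sized. The grey isolator is at (358,308), the blue look-alike at (180,475) and the tumbler at (203,342). Next I'll look at each from close by with the wrist camera.

```bash
cat >> h.py <<'E'
from scipy.spatial.transform import Rotation as Ro
def quat(yaw): return (Ro.from_euler('z',yaw)*Ro.from_euler('x',np.pi)).as_quat()
E
python3 - <<'E'
from h import *
ims=[]
for n,p,yaw in [("barrel",[.46,-.281,.30],-1.35),("switch",[.52,.025,.34],-.15),("tumbler",[.48,.323,.32],-1.57)]:
    best=None
    for y in (yaw,yaw+np.pi):
        q=inverse_kinematics(p,quat(y)); print(n,y,None if q is None else np.round(q,2))
        if q is not None and (best is None or abs(q[6])<abs(best[0][6])): best=(q,y)
    move_ptp(p,quat(best[1]))
    pr=camera_params("wrist"); im=read_camera("wrist"); ims.append(im); save(im,n+"_w.png")
    np.savez(n+".npz",K=pr["K"],T=pr["camera_from_world"])
    print(n,read_time_s(),read_ft_force())
    for nm,z in {"barrel":[("barrel",.045),("rest",0)],"switch":[("switchbox",0),("handle_grip",.125)],"tumbler":[("tumbler",0),("bed",.083)]}[n]:
        for d in tip_of("wrist",nm)[:2]: print(nm,np.round(d["at"],1),round(d["confidence"],2),ray("wrist",d["at"],z).round(4))
save(np.hstack([cv2.resize(i,(400,300)) for i in ims[:2]]),"x.png")
g=np.zeros((600,800,3),np.uint8)
for k,i in enumerate(ims): g[300*(k//2):300*(k//2)+300,400*(k%2):400*(k%2)+400]=cv2.resize(i,(400,300),interpolation=cv2.INTER_AREA)
save(g,"tour.png")
E
```

```text
barrel -1.35 [ 0.42  0.13  0.05  1.81 -0.01  1.2  -2.44]
barrel 1.791592653589793 [ 0.77  0.15 -0.33  1.79  0.05  1.21  0.65]
barrel 1.9333 [-0.22542349 -0.94997813  0.91007282]
barrel [166.3  99.2] 0.97 [ 0.2998 -0.2228  0.045 ]
barrel [301.8 175.2] 0.82 [ 0.4825 -0.2784  0.045 ]
switch -0.15 [ 0.36  0.1  -0.51  1.77  0.05  1.28 -1.89]
switch 2.991592653589793 [ 0.52  0.12 -0.7   1.77  0.08  1.29  1.23]
switch 3.2833 [ 0.02118618  0.27098629 -0.39445983]
switchbox [285.5 185.3] 0.58 [0.5518 0.0226 0.    ]
switchbox [507.6 124.4] 0.46 [0.5099 0.371  0.    ]
handle_grip [286.  209.1] 0.81 [0.5516 0.022  0.125 ]
tumbler -1.57 [ 0.18  0.36 -1.04  1.65  0.32  1.31  2.23]
tumbler 1.571592653589793 [ 0.    0.29 -0.8   1.66  0.21  1.28 -0.83]
tumbler 5.225 [ 0.6123016  -0.32861369  0.23569579]
tumbler [297.3 167.9] 0.56 [0.5024 0.3189 0.    ]
bed [301.1 183.4] 0.62 [0.503  0.3142 0.083 ]
```

View pics/tour.png

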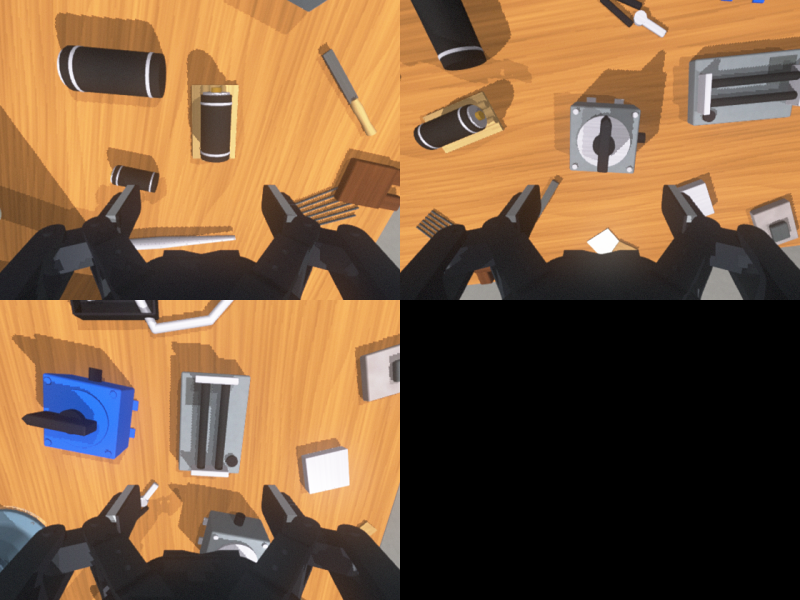

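The wrist pictures show the barrel on the rest at about (301,175) with its cap toward world +y. The isolator's pointed end faces world −x, and the tumbler's rollers run near world y. One enlarged crop of each will confirm the barrel and give the angles.

Run:
```python
from h import *
t=[]
for n,(x,y) in dict(barrel=(247,105),switch=(230,110),tumbler=(244,95)).items():
    c=cv2.imread(f"pics/{n}_w.png")[y:y+160,x:x+110]; t.append(cv2.resize(c,(264,384),interpolation=cv2.INTER_CUBIC))
cv2.imwrite("pics/crops.png",np.hstack(t))
```

```text
(no output)
```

View pics/crops.png

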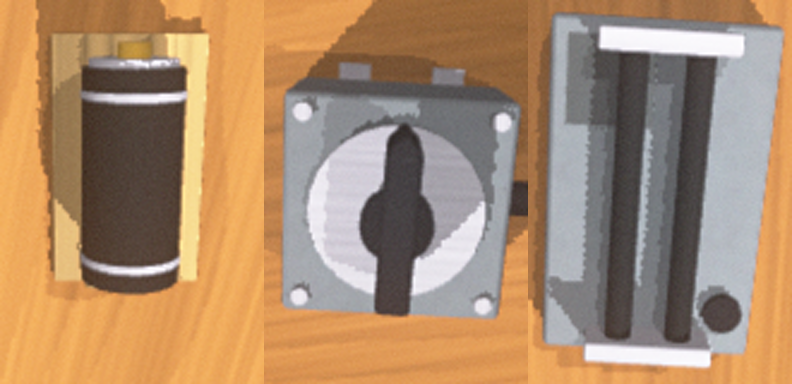

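```bash
cat >> h.py <<'E'
def rs(n,px,z):
    d=np.load(n+".npz");K,T=d["K"],d["T"];R=T[:3,:3];c=-R.T@T[:3,3];v=R.T@np.linalg.inv(K)@np.array([px[0],px[1],1.])
    return c+v*(z-c[2])/v[2]
E
python3 - <<'E'
from h import *
O=dict(barrel=(247,105,0),switch=(230,110,264),tumbler=(244,95,528))
def f(n,x,y,z): o=O[n];return rs(n,((x-o[2])/2.4+o[0],y/2.4+o[1]),z)[:2]
def ang(a,b): return round(float(np.arctan2(*(b-a)[::-1])),3)
P=lambda *a:[np.round(x,4) if not np.isscalar(x) else x for x in a]
for n in O: d=np.load(n+".npz");T=d["T"];print(n,"cam",(-T[:3,:3].T@T[:3,3]).round(3))
l1,r1,l2,r2=[f("barrel",x,y,.05) for x,y in((82,95),(187,95),(82,264),(180,264))]
a,b=(l1+r1)/2,(l2+r2)/2;print("barrel",*P(a,b,(a+b)/2),ang(b,a),"width",np.linalg.norm(l1-r1),np.linalg.norm(l2-r2),"bands",np.linalg.norm(a-b))
q=[f("barrel",x,y,.008) for x,y in((52,37),(208,33),(196,281),(53,281))]
print("rest",sum(q)/4,ang(q[3],q[0]),ang(q[2],q[1]),[np.linalg.norm(q[i]-q[i-1]).round(3) for i in range(4)])
q=[f("switch",x,y,.082) for x,y in((303,110),(503,121),(483,305),(299,296))]
print("box",sum(q)/4,ang(q[3],q[0]),ang(q[2],q[1]),ang(q[0],q[1]),ang(q[3],q[2]))
t,e=f("switch",404,127,.139),f("switch",393,312,.139);print("bar",*P(t,e,(t+e)/2),ang(t,e),np.linalg.norm(t-e))
r=[f("tumbler",x,y,.058) for x,y in((634,58),(700,58),(618,335),(677,335))]
print("rollers",*P(*r),ang(r[2],r[0]),ang(r[3],r[1]),sum(r)/4,"gap",np.linalg.norm(r[0]-r[1]))
p=[f("tumbler",x,y,.067) for x,y in((600,49),(742,54),(585,346),(710,352))]
print("plates",*P(*p),sum(p)/4,ang((p[2]+p[3])/2,(p[0]+p[1])/2),np.linalg.norm(p[0]+p[1]-p[2]-p[3])/2)
c=[f("tumbler",x,y,.035) for x,y in((555,14),(783,28),(742,352),(545,344))]
print("tbox",*P(*c),sum(c)/4,ang(c[3],c[0]),ang(c[2],c[1]))
E
```

```text
barrel cam [ 0.441 -0.209  0.422]
switch cam [0.442 0.034 0.462]
tumbler cam [0.479 0.398 0.442]
barrel [ 0.4744 -0.2393] [ 0.4947 -0.3305] [ 0.4846 -0.2849] 1.789 width 0.05478603505294092 0.05505371335800769 bands 0.09340560792106749
rest [ 0.48359853 -0.28344075] 1.779 1.791 [np.float64(0.148), np.float64(0.088), np.float64(0.15), np.float64(0.09)]
box [0.55022988 0.02187641] 2.93 2.928 1.362 1.364
bar [0.4944 0.0329] [0.5854 0.0139] [0.5399 0.0234] -0.206 0.09297959045040477
rollers [0.4868 0.3912] [0.5215 0.3912] [0.4784 0.2337] [0.5134 0.2337] 1.517 1.519 [0.50001835 0.31243605] gap 0.03467377366191911
plates [0.4692 0.3958] [0.5419 0.3933] [0.4592 0.2306] [0.5321 0.2268] [0.50060771 0.31161742] 1.511 0.16615553138315065
tbox [0.4439 0.4139] [0.5691 0.4066] [0.5569 0.2122] [0.4323 0.2177] [0.50055555 0.31258962] 1.511 1.508
```

The barrel on the rest measures 55 mm wide, which matches the 56 mm given, and its rest measures 90 x 150 mm. Picking it up now.

Run:
```python
from h import *
b=[.484,-.2845];qb=quat(1.787)
move_gripper(.085,40)
move_ptp([*b,.20],qb); movel([*b,.10],qb,.15)
f0=np.array(read_ft_force()); movel([*b,.045],qb,.06); print("down",np.array(read_ft_force())-f0,read_eef_pos(),read_time_s())
move_gripper(.04,40); print("gap",read_finger_gap(),read_grasp_force(),np.array(read_ft_force())-f0)
movel([*b,.07],qb,.06); print("lift",read_finger_gap(),np.array(read_ft_force())-f0,read_ft_torque())
movel([*b,.26],qb,.2)
c=[.5003,.312]; movel([*c,.26],quat(1.513),.25)
print(read_eef_pos(),read_finger_gap(),np.round(read_qpos(),2),read_time_s())
im=read_camera("wrist");a=read_camera("scene");save(np.hstack([cv2.resize(im,(400,300)),cv2.resize(a,(400,300))]),"held.png")
```

```text
down [ 0.47950667 -0.06011702  0.54850787] [ 0.48440359 -0.28465167  0.0453485 ] 9.6417
gap 0.054793564404568805 42.713218331336975 [3.83545655 0.96640654 5.09379785]
lift 0.0551082836261007 [ 0.63490719  0.90684762 -4.56603066] [-0.02247879  0.05671737 -0.01223953]
[0.50073417 0.31066719 0.25986278] 0.055032787658448226 [ 0.02  0.36 -0.78  1.71  0.27  1.19 -0.9 ] 14.225
```

View pics/held.png

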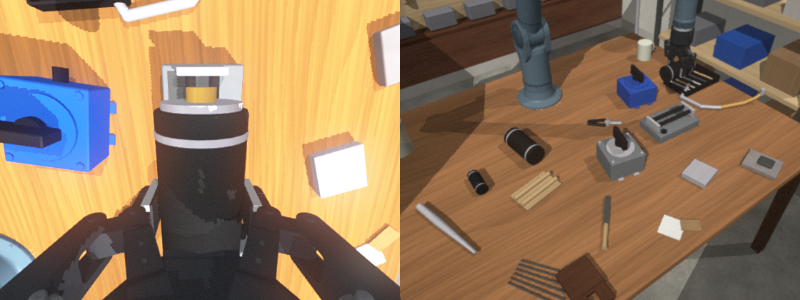

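The barrel is held level with its cap end toward +y. Lowering it onto the rollers.

Run:
```python
from h import *
c=[.5003,.312];q=quat(1.513)
movel([*c,.12],q,.15); movel([*c,.095],q,.06); f0=np.array(read_ft_force())
z=.092
while z>.078:
    movel([*c,z],q,.02); f=np.array(read_ft_force())-f0
    if abs(f[2])>2.5 or np.linalg.norm(f)>5: break
    z-=.0015
print("contact",z,f,read_eef_pos(),read_ft_torque())
move_gripper(.065); print("rel",np.array(read_ft_force())-f0); move_gripper(.085)
movel([*c,z+.015],q,.05); movel([c[0]-.02,c[1]-.05,.27],q,.2)
im=read_camera("wrist");save(im[60:420],"placed.png");print(read_time_s())
for d in tip_of("wrist","barrel")[:2]+look_for("wrist","barrel")[:1]: print(d,ray("wrist",d["at"],.083))
for d in tip_of("wrist","bed")[:2]: print(d,ray("wrist",d["at"],.083))
```

```text
contact 0.08449999999999999 [-1.27153477 -0.46843649  4.69460553] [0.5010006  0.31228679 0.08529934] [-0.22545696  0.07893789 -0.01697607]
rel [ 0.41190158 -0.58806752  5.1313505 ]
19.675
{'at': [302.7, 136.7], 'confidence': 0.71} [0.50160269 0.31367298 0.083     ]
{'at': [301.4, 125.8], 'confidence': 0.73} [0.50066366 0.32455478 0.083     ]
```

View pics/placed.png

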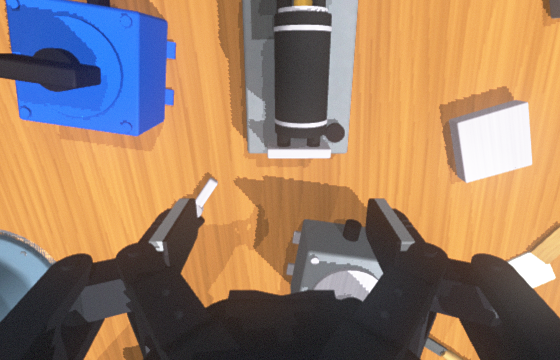

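The picture shows the barrel seated in the cradle between the rollers, at about (301,70), clear of both end plates. Next is the isolator.

```bash
cat >> h.py <<'E'
B=[.5504,.0219]; Y0=2.93
def hp(press,th,sp=.05): movel([*B,.125-press],quat(Y0-th),sp)
E
python3 - <<'E'
from h import *
q=quat(Y0)
move_ptp([*B,.21],q); movel([*B,.125],q,.1)
f0=np.array(read_ft_force());np.save("f0.npy",f0); t0=np.array(read_ft_torque())
print(read_eef_pos(),np.round(read_qpos(),2),f0,read_time_s())
move_gripper(.0,70); print("gap",read_finger_gap(),read_grasp_force(),np.array(read_ft_force())-f0,np.array(read_ft_torque())-t0)
for p in (.004,.008,.010,.0105):
    hp(p,0); print(p,read_eef_pos()[2],(np.array(read_ft_force())-f0).round(1),read_time_s())
for th in (.15,.3):
    hp(.0105,th); print(th,np.round(read_eef_pos(),4),(np.array(read_ft_force())-f0).round(1),(np.array(read_ft_torque())-t0).round(2),read_time_s())
save(cv2.resize(read_camera("wrist"),(560,420)),"grip.png")
E
```

```text
[0.5510993  0.02211341 0.12565626] [ 0.56  0.48 -0.81  1.91  0.43  0.94  0.91] [ 0.08822603 -0.78655863  0.06391134] 22.4
gap 0.01686088033555461 69.52851891517639 [-0.90937296  2.27196867  2.80953156] [0.14661028 0.1670617  0.04328802]
0.004 0.12235685926938845 [-3.6  0.6 10. ] 23.275
0.008 0.11876985455829708 [-3.9  1.6 12.1] 23.525
0.01 0.11702736508094534 [-5.1  0.9 12.9] 23.775
0.0105 0.11662718321089814 [-4.4  0.1 12.4] 24.025
0.15 [0.5509 0.0227 0.1168] [-4.6  1.  12.1] [0.11 0.96 0.03] 24.325
0.3 [0.551  0.023  0.1169] [-4.9  1.  13.4] [0.21 0.95 0.06] 24.625
```

View pics/grip.png

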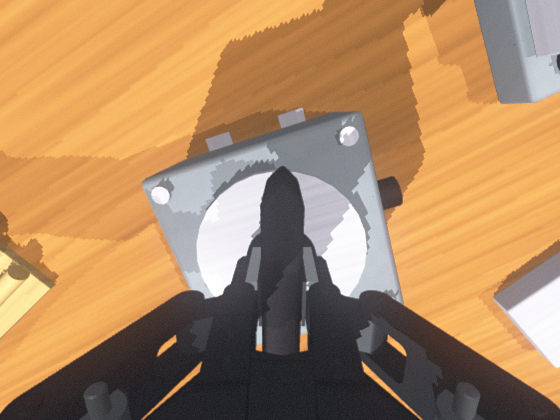

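The bar is gripped at (282,250) and turning with the tool. Next I'll turn to 1.22 rad and feel for the detent.

Run:
```python
from h import *
f0=np.load("f0.npy"); F=lambda:(np.array(read_ft_force())-f0).round(1)
hp(.0118,.3)
for th in (.6,.9,1.2): hp(.0118,th); print(th,np.round(read_eef_pos(),4),F(),np.round(read_ft_torque(),2),read_time_s())
th=1.22
while th<2.12:
    hp(.0118,th); fd=F(); zd=read_eef_pos()[2]; hp(.0065,th); f=F(); z=read_eef_pos()[2]
    print(round(th,2),"dn",fd,round(zd,4),"up",f,round(z,4),round(read_time_s(),2))
    if f[2]>4: print("DETENT?"); break
    if abs(f[2])>35: break
    th+=.08
print(np.round(read_qpos(),2))
```

```text
0.6 [0.5514 0.0235 0.1159] [-3.   2.6 14.5] [0.24 0.98 0.04] 25.375
0.9 [0.5519 0.0238 0.1161] [-2.7  3.2 13.4] [ 0.32  0.87 -0.04] 25.825
1.2 [0.5525 0.0239 0.1164] [-2.3  3.3 13.3] [ 0.34  0.89 -0.04] 26.275
1.22 dn [-3.  3. 13.] 0.1163 up [ 5.2  5.1 -4.6] 0.1185 26.78
1.3 dn [-1.6  3.8 13.4] 0.1161 up [ 5.3  4.6 -5.2] 0.1185 27.3
1.38 dn [-1.8  3.4 13.2] 0.1161 up [ 5.2  5.2 -5.6] 0.1185 27.82
1.46 dn [-1.2  2.8 12. ] 0.1162 up [ 6.4  3.9 -5.9] 0.1185 28.33
1.54 dn [-2.   2.8 14.2] 0.1162 up [ 5.4  5.2 -2.6] 0.1191 28.85
1.62 dn [-1.1  2.7 13. ] 0.1163 up [ 0.8  3.1 11.2] 0.1217 29.37
DETENT?
[ 0.29  0.4  -0.48  1.92  0.23  0.87 -0.57]
```

At 1.62 rad the handle rises past the ring while still pushing up with 11 N, so this is the detent. Letting it come out, feeling that it is locked, then releasing.

Run:
```python
from h import *
f0=np.load("f0.npy"); F=lambda:(np.array(read_ft_force())-f0).round(1)
th=1.62
for p in (.003,.001,-.0): hp(p,th,.03); print(p,F(),round(read_eef_pos()[2],4))
for d in (.12,-.12,0.03): hp(0,th+d); print("wiggle",d,F(),np.round(read_ft_torque(),2),np.round(Ro.from_quat(read_tcp_rot()).as_euler('ZYX')[0],3))
move_gripper(.05); move_gripper(.085); print(F())
movel([*B,.22],quat(th*-1+Y0+-.03),.15); movel([B[0]-.08,B[1],.3],quat(Y0-th-.03),.2); print(np.round(read_eef_pos(),3),read_time_s())
w=read_camera("wrist");s=read_camera("scene")
pr=camera_params("wrist");print([(n,proj("wrist",p).round()) for n,p in (("grip",[*B,.125]),("bed",[.5003,.312,.083]))])
save(np.hstack([cv2.resize(w,(400,300)),cv2.resize(s,(400,300))]),"end.png")
for d in tip_of("wrist","handle_grip")[:2]+tip_of("scene","handle_grip")[:2]: print(d)
u=proj("scene",[*B,.125]),proj("scene",[*B,.118]);print("scene out/ring",u)
```

```text
0.003 [1.3 2.9 9.2] 0.125
0.001 [4.6 2.9 2.5] 0.1254
-0.0 [ 6.2  4.8 -2.9] 0.1255
wiggle 0.12 [ 6.4  3.4 -3.1] [ 0.6  -0.99 -0.04] 1.191
wiggle -0.12 [10.2  5.5 -4.8] [ 0.83 -1.03 -2.21] 1.417
wiggle 0.03 [ 5.8  5.1 -2.9] [ 0.57 -0.89 -0.02] 1.281
[-0.5  0.2 -0.3]
[0.47  0.022 0.299] 33.45
[('grip', array([359., 167.])), ('bed', array([ 223., -137.]))]
{'at': [360.4, 170.3], 'confidence': 0.97}
{'at': [329.5, 103.5], 'confidence': 0.73}
{'at': [311.2, 194.5], 'confidence': 0.68}
scene out/ring (array([307.75234447, 192.51631941]), array([307.67486578, 194.6945505 ]))
```

View pics/end.png

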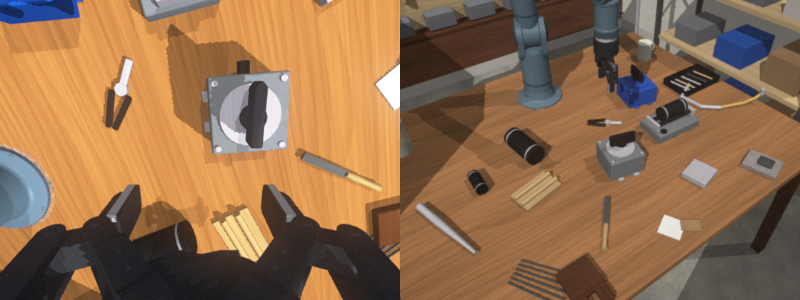

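The picture shows the handle standing turned at (257,115) with the gripper clear, and in the scene view the barrel lies on the tumbler at (672,108). The bystanders have not moved. Handing in.

```bash
python3 -c "
from bench import *
print(read_time_s(),sign_off())"
```

```text
the job is handed in; nothing more can be done
33.65 None
```

The job is handed in at 33.65 s: the barrel was laid on the tumbler rollers with the power still off, then the isolator was turned on, with its handle fully out and released in the ON detent (about 1.6 rad), and nothing else was touched.

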